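Load the contact card and hold the test coupler on the tilted port

TASK

Take the contact card from its rack and slide it edgewise, blade down, into the slot of the test fixture until it stands fully home, and let go of it. Then take the coupler off its stand, press it squarely onto the fixture's tilted nipple until it snaps past the two spring catches, and push on against the nipple's spring until the nipple is almost fully pressed in; finish while still gripping the coupler and holding it pressed there. Leave the card seated and the small things around where they are.

Things in the scene. Friction and masses are not known exactly. Their poses are not given: they have to be found in the camera images.
- fixture: Test fixture, fixed: aluminium base plate 100 (x) x 216 (y) x 12 mm. On its -y half a grey block 84 x 40 x 50 mm high with a vertical slot, on its +y half a grey wedge block whose upper face slopes down at 25 degrees towards the fixture's +y end and carries the port. Origin: centre of its underside, on the worktop; z up. The room's big fume duct hangs behind its right end.
- slot_floor (a point): Centre of the floor of the fixture's slot: fixture frame (0, -60, 20) mm. The slot is 53 mm long along the fixture's x, 7.2 mm wide along its y, 30 mm deep; its mouth at 50 mm height is flared by 5 mm all round over the top 8 mm.
- port: The tilted port, part of the fixture. Origin: centre of the wedge's tilted face (88 mm along x, 56 mm along y), fixture frame (0, 55, 62) mm. Its z axis is the nipple's axis, tilted 25 degrees from vertical towards the fixture's +y; its x is the fixture's x.
- nipple_tip (a point): Tip of the brass nipple, a round pin 12 mm across with a coned tip that stands 34 mm out of the port's face at rest, on the port's z axis; it moves in with the nipple.
- catch_level (a point): Point on the port's axis 19.5 mm above its face, midway between the two round-nosed steel spring catches at the port's +x and -x. At rest the noses leave a gap of 24.6 mm; each yields outwards by up to 5 mm. They sit in small aluminium guides 21 mm high that reach from x = 22 to 41 mm on each side.
- nipple (a joint): How far the nipple is pushed in, m: 0 at rest, 0.008 at its stop; spring 2 N at the start, about 9.5 N at the stop. Coupler mouth above the port face: at 21 mm its bead meets the catches and spreads them (4 to 10 N); below 9 mm they are back behind it; at 10 mm the bore's end meets the nipple tip, at 2 mm the nipple is at its stop. Let go, it springs back to the catches.
- card_rack: Black rack, fixed: base 110 x 80 x 6 mm, block 86 x 46 x 30 mm with a slot 56 (x) x 9 (y) mm, its floor 8 mm above the worktop. The card is parked in it, its x along the rack's x. Origin: centre of the underside.
- card: Contact card, loose, 70 g: flat grey blade 50 (x) x 5 (y) x 50 (z) mm with brass strips at the lower edge; on top of it a black grip 44 (x) x 14 (y) x 30 mm, from 50 to 80 mm above the origin. Origin: middle of the blade's lower edge; z up. It looks the same turned half round, and either way round fits.
- coupler_stand: Black round stand, fixed: disc 72 mm across and 10 mm high with a pin 11.6 mm across up to 24 mm. The coupler stands over the pin, its mouth on the disc. Origin: centre of the underside.
- coupler: Test coupler, loose, 120 g, 76 mm long. Origin: centre of its mouth (lower end); z from the mouth up to the grip. Steel socket with a bore 15 mm across and 24 mm deep; outside 24 mm across with a bead 30 mm across from 4 to 7 mm above the mouth; shoulder 34 mm across from 26 to 31 mm above the mouth. Goes onto the nipple with the z axes in line, any turn about them.
- coupler_grip (a point): Centre of the coupler's black square grip, 53 mm above its mouth; the grip is 24 x 24 mm (sides along the coupler's x and y) and runs from 31 to 76 mm. It carries a small steel disc on top (to 79 mm).
- capacitor: Bystander, loose: black upright capacitor, 36 mm across, 70 mm high. Origin under its centre.
- tip_cleaner: Bystander, loose: black pot, 62 mm across, 41 mm high. Origin under its centre.
- tape_roll: Bystander, loose: black tape roll lying flat, 58 mm across, 19 mm high. Origin under its centre.
- board_small: Bystander, loose: small blue circuit board 42 x 60 x 13 mm. Origin under its centre.
- relay: Bystander, loose: relay 22 x 29 x 34 mm. Origin under its centre.
- long_nose_pliers: Bystander, loose: long-nose pliers with blue handles lying flat, 152 x 56 x 11 mm. Origin under the centre.
- tweezers: Bystander, loose: steel tweezers lying flat, 120 x 18 x 10 mm. Origin under the centre.
There are look-alikes about, which are no part of the job. Leave any red look-alike of the coupler alone.

How it is judged (in metres and radians):
On the way, in this order (a step that is already met when the one before it is completed fails the run):
1. the card stands fully home in the fixture's slot and is let go (distance between card and slot_floor below 0.005 m and z of card in the frame of fixture below 0.0235 m and angle between card's own z axis and vertical below 0.17 rad and contact force between the fingers and card below 0.2 N), for 0.2 s.
2. the coupler is on the nipple, squarely, its bead past the catches (z of coupler in the frame of port between -0.002 and 0.0095 m and x of coupler in the frame of port between -0.004 and 0.004 m and y of coupler in the frame of port between -0.004 and 0.004 m and angle between the z axis of coupler and the z axis of port, either way round below 0.12 rad), for 0.05 s.
At the end, for the whole second after the job is handed in: Through the last second the gripper still grips the coupler and keeps the nipple pushed in by more than 5 of its 8 mm, the coupler within 4 mm of the nipple's axis and within 7 degrees of square to it; the card stands in the slot within 3.5 mm of its floor, untouched (value of joint nipple above 0.005 m and z of coupler in the frame of port between -0.002 and 0.006 m and x of coupler in the frame of port between -0.004 and 0.004 m and y of coupler in the frame of port between -0.004 and 0.004 m and angle between the z axis of coupler and the z axis of port, either way round below 0.12 rad and contact force between the fingers and coupler above 2 N and distance between card and slot_floor below 0.005 m and z of card in the frame of fixture below 0.0235 m and angle between card's own z axis and vertical below 0.17 rad and contact force between the arm and card below 0.2 N); the arm keeps its last pose, push and grip.
It fails at once if a bystander is moved by more than 30 mm (distance of any of capacitor, tip_cleaner, tape_roll, board_small, relay, long_nose_pliers, tweezers from where it was at the start of the episode above 0.03 m).
It also fails if it takes over 64 s, if anything falls off the work surface, if the arm or the gripper's body presses on something with over 40 N, if the wrist force passes 120 N, or if a joint passes its speed limit or range.

ROBOT

A 6-joint arm with a two-finger parallel gripper is mounted at the origin on a cart in front of the work surface, level with it; the furniture and walls round the work are solid. World frame = base frame: x ahead of the robot, y to its left, z up, the work surface at z = 0. Lengths are in m, angles in degrees, forces in N, time in s.
With the tool pointing down it reaches from about 0.425 to 0.95 m from the base axis. Payload 3.5 kg.
Tool frame: the origin (TCP) lies midway between the tips of the shut fingers; the grasp point (between the pads) lies behind it (bot.hold_point_z is the z of the grasp point in the tool frame, in m); z points along the fingers, y is the line along which they close (so a half turn about z gives the same grasp; the last joint's range is limited). The gripper opens to 85 mm and grips with 20 to 120 N. Pads are 22 mm wide; open, the fingers measure 114 mm over their backs; the gripper's body (76 mm by 85 mm) begins 54 mm behind the grasp point. The pads swing forward as they close: fully open they stand 13 mm farther back than shut.
Start: joints at [56.379, 16.404, 90.338, -0, 73.258, -8.594], TCP at [0.286, 0.612, 0.231] pointing down, gripper open.
Joint ranges: [-158.93, 158.93], [-51.34, 127.21], [12.03, 142.37], [-87.48, 267.48], [13.55, 161.25], [-162.69, 162.69]. Speed limits (degrees/s): [159.86, 159.86, 180, 180, 180, 180].

INTERFACE

Orientations are given as [roll, pitch, yaw] about the fixed x, y, z axes, in that order (R = Rz(yaw) Ry(pitch) Rx(roll)).
In Python, from workcell import bot gives the robot as it stands. The module is installed in compiled form; this text tells all that it offers.
- The arm moves only by the tool jog_arm, never from a script. Its argument "rows" is a list of rows, each a list of 7 numbers: the shift along the world's x, y, z scaled (see below), then the turn, a rotation vector about the world's x, y, z scaled (see below), then the opening, from -1 (shut) to 1 (fully open). A call has 1 to 10 rows; each row shifts and turns the commanded pose from where the row before left it; what a row does not reach is not made up. The controller multiplies each number of a shift by 25 mm and each number of a turn by 4 degrees. A row lasts 1/10 s, in which the tool goes at most 50 mm and 8.59 degrees, less where a joint would pass 70% of its speed; a pose out of reach is approached as far as the arm can. A call with a number of a shift or a turn outside -1 to 1 is refused whole. A call with a gripper value outside its range is refused whole. The fingers move at their own pace and stop on an object; the grip force is fixed at half the most. Time passes only in rows, so rows that do not move let the fingers close. It gives the time, the measured TCP pose, the force, the opening and the grip force at its end, in the units of the state.
- bot.sense(): the state, without advancing time (a new reading comes with each control period).
- bot.snapshot(name): name is "scene" or "side" or "wrist"; returns the picture (400x640x3 uint8, blue, green, red); there is no depth.
- bot.calibration(name): a dict with "fx", "fy", "cx", "cy" (pixels), "xyz" and "rotation" of the camera in the world. Camera axes: x right, y up, looking along -z (the intrinsics and any distortion apply to the point x, -y, -z); pixel columns grow to the right and rows downward; lengths in m; the calibration is good to about 2 mm. A picture is of the moment at which its call begins: read the wrist's pose just before it. calibration takes no time and is no camera call; for the wrist camera it gives the pose at the moment of the call.
- bot.close_job(): hands the job in; it is judged then, once.
Trained networks look in the newest picture that a camera, given by its name, has taken for a name from the list of things; names that differ only in an ending like _2 or _b are one class to them, and where a whole thing is asked for, a point or a joint stands for the part that bears it (a point fixed in the world has none). Each returns a list of dicts, best first, with "conf" (0 to 1); they miss things now and then, are a little off and sometimes report something else, mostly with a low value. They report only what shows in the picture. A call takes as long as a camera call. They do not tell look-alikes from the thing itself.
- bot.look_for(label, camera): "point" ([x, y, z] in m, in the coordinates of the camera as it stood for that picture, good to about 4 mm: the middle of the surface that is visible of it).
The state is a dict: "time_s": time; "joints": joint angles; "qvel": joint speeds; "joint_efforts": joint torques, N m; "position": TCP position; "orientation": TCP orientation; "force": force on the tool from outside, world axes, zero at the start; "wrist_torque": the same for the moment, N m; "width": finger opening in m; "finger_force": force on a finger pad.
Only numpy, scipy, OpenCV 4.12 (cv2) and the standard library are available. Lean on these libraries where they do the work, as an engineer would, in place of code of your own. Each camera call takes 0.05 s, during which the arm holds its last target. There are 200 camera calls.

## Working session

There is one attempt and no reset: what is moved stays moved. The work goes in short steps, Python scripts to look and compute and a tool call to move; the robot and the scene stay as the last step left them, time stands still between calls to the robot, and variables do not carry over. Pictures are saved under pics/ and viewed, at most 10 in all, crops included, and the job is handed in when it is done.

Besides the shell and the picture viewer there is one more tool, called after ">>>" in YAML: its name, and indented under it one key for each argument. jog_arm: Moves the arm, as the interface text tells. Shifts and turns lie within -1 to 1; 1 stands for 25 mm of shift or 4 degrees of turn. Its arguments: {"type":"object","properties":{"rows":{"type":"array"}},"required":["rows"]}

```bash
mkdir -p pics; cat > h.py <<'E'
import numpy as np, cv2
from workcell import bot
def proj(c,P):
    p=(np.atleast_2d(P)-c["xyz"])@np.array(c["rotation"])
    return np.c_[c["cx"]+c["fx"]*p[:,0]/-p[:,2], c["cy"]-c["fy"]*p[:,1]/-p[:,2]]
def ray(c,u,v):
    d=np.array(c["rotation"])@np.array([(u-c["cx"])/c["fx"],-(v-c["cy"])/c["fy"],-1.]); return np.array(c["xyz"]),d/np.linalg.norm(d)
def atz(c,u,v,z):
    o,d=ray(c,u,v); return o+d*(z-o[2])/d[2]
def tri(obs):
    A=np.zeros((3,3));b=np.zeros(3)
    for c,u,v in obs:
        o,d=ray(c,u,v);M=np.eye(3)-np.outer(d,d);A+=M;b+=M@o
    return np.linalg.solve(A,b)
E
python3 - <<'E'
from h import *
for n in("scene","side","wrist"):
    c=bot.calibration(n); im=bot.snapshot(n); cv2.imwrite(f"pics/{n}0.png",im)
    print(n,{k:np.round(np.array(v),4).tolist() if not isinstance(v,str) else v for k,v in c.items()})
    for l in("fixture","card_rack","card","coupler","coupler_stand"):
        for r in bot.look_for(l,n)[:3]:
            P=np.array(c["xyz"])+np.array(c["rotation"])@np.array(r["point"])
            print(l,round(r["conf"],2),P.round(3),proj(c,P)[0].round())
s=bot.sense();print(s["time_s"],s["position"],s["orientation"],bot.hold_point_z)
E
```

```text
scene {'fx': 452.2298, 'fy': 452.2298, 'cx': 321.3055, 'cy': 198.9508, 'xyz': [-0.1277, 0.9045, 0.598], 'rotation': [65.4742, 0.2418, -144.3463]}Traceback (most recent call last):
  File "<stdin>", line 8, in <module>
  File "h.py", line 5, in proj
    return np.c_[c["cx"]+c["fx"]*p[:,0]/-p[:,2], c["cy"]-c["fy"]*p[:,1]/-p[:,2]]
                                 ~^^^^^
IndexError: too many indices for array: array is 1-dimensional, but 2 were indexed
```

```bash
cat >> h.py <<'E'
from scipy.spatial.transform import Rotation as R
def cal(n):
    c=dict(bot.calibration(n)); c["rotation"]=R.from_euler("xyz",c["rotation"],degrees=True).as_matrix(); c["xyz"]=np.array(c["xyz"]); return c
E
python3 - <<'E'
from h import *
for n in("scene","side","wrist"):
    c=cal(n); im=bot.snapshot(n); cv2.imwrite(f"pics/{n}0.png",im)
    print(n,c["xyz"].round(3),c["fx"],bot.calibration(n).keys())
    for l in("fixture","card_rack","card","coupler","coupler_stand"):
        for r in bot.look_for(l,n)[:3]:
            P=c["xyz"]+c["rotation"]@np.array(r["point"])
            print(l,round(r["conf"],2),P.round(3),proj(c,P)[0].round())
s=bot.sense();print(s["time_s"],s["position"],s["orientation"],bot.hold_point_z)
E
```

```text
scene [-0.128  0.904  0.598] 452.229796138481 dict_keys(['fx', 'fy', 'cx', 'cy', 'xyz', 'rotation'])
fixture 0.81 [0.516 0.096 0.042] [302. 229.]
fixture 0.46 [0.518 0.097 0.082] [301. 215.]
card_rack 0.86 [ 0.453 -0.227  0.015] [383. 201.]
card_rack 0.2 [0.386 0.122 0.018] [338. 257.]
card 0.8 [ 0.463 -0.24   0.058] [383. 187.]
coupler 0.84 [0.548 0.211 0.053] [263. 239.]
coupler 0.77 [0.473 0.301 0.057] [260. 265.]
coupler_stand 0.57 [0.462 0.305 0.008] [264. 286.]
side [ 0.339 -1.32   1.166] 510.8652602093205 dict_keys(['fx', 'fy', 'cx', 'cy', 'xyz', 'rotation'])
card_rack 0.87 [ 0.459 -0.26   0.014] [314. 265.]
card 0.6 [ 0.464 -0.249  0.062] [315. 251.]
coupler 0.47 [0.556 0.193 0.049] [323. 165.]
coupler 0.23 [ 0.452 -0.43   0.013] [320. 310.]
coupler_stand 0.44 [0.473 0.273 0.008] [298. 164.]
wrist [0.216 0.645 0.374] 285.4417937852823 dict_keys(['fx', 'fy', 'cx', 'cy', 'xyz', 'rotation'])
card_rack 0.52 [0.382 0.048 0.025] [ 19. 369.]
coupler 0.74 [0.467 0.294 0.077] [162. 388.]
1.0 [0.28551808 0.61163363 0.23134625] [1.79997844e+02 8.37359188e-04 1.54973441e+02] -0.0187
```

View pics/scene0.png

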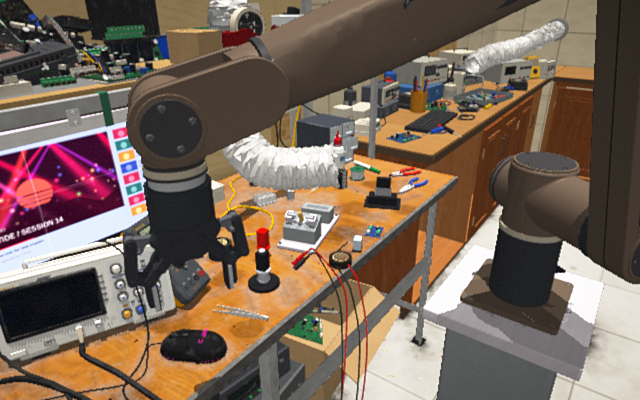

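View pics/side0.png

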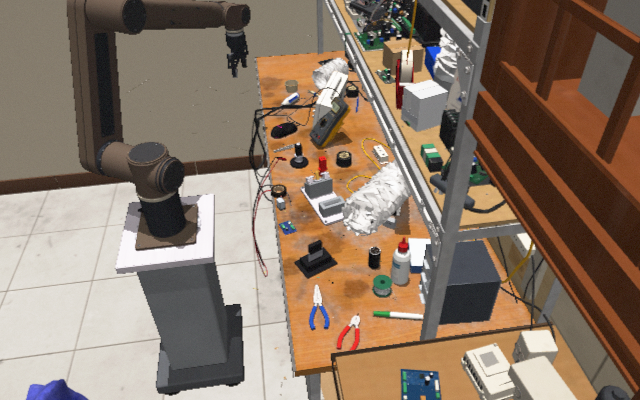

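```bash
python3 - <<'E'
from h import *
a=cv2.imread("pics/scene0.png")[180:310,220:420]; b=cv2.imread("pics/side0.png")[135:295,240:400]
o=np.zeros((600,800,3),np.uint8)
o[:,400:800]=0
A=cv2.resize(a,(400,260),interpolation=3);B=cv2.resize(b,(400,400),interpolation=3)
w=cv2.imread("pics/wrist0.png"); W=cv2.resize(w,(400,250)); 
o[:260,:400]=A;o[:400,400:]=B;o[300:550,:400]=W
cv2.imwrite("pics/c1.png",o)
s=bot.sense();T=R.from_euler("xyz",s["orientation"],degrees=True).as_matrix();c=cal("wrist")
print("cam in tool",T.T@(c["xyz"]-s["position"]),(T.T@c["rotation"]).round(3).tolist(),T.round(2).tolist())
E
```

```text
cam in tool [ 0.0769687   0.00091343 -0.14287352] [[0.001, 0.952, 0.305], [1.0, -0.002, 0.0], [0.001, 0.305, -0.952]] [[-0.91, 0.42, 0.0], [0.42, 0.91, 0.0], [-0.0, 0.0, -1.0]]
```

View pics/c1.png

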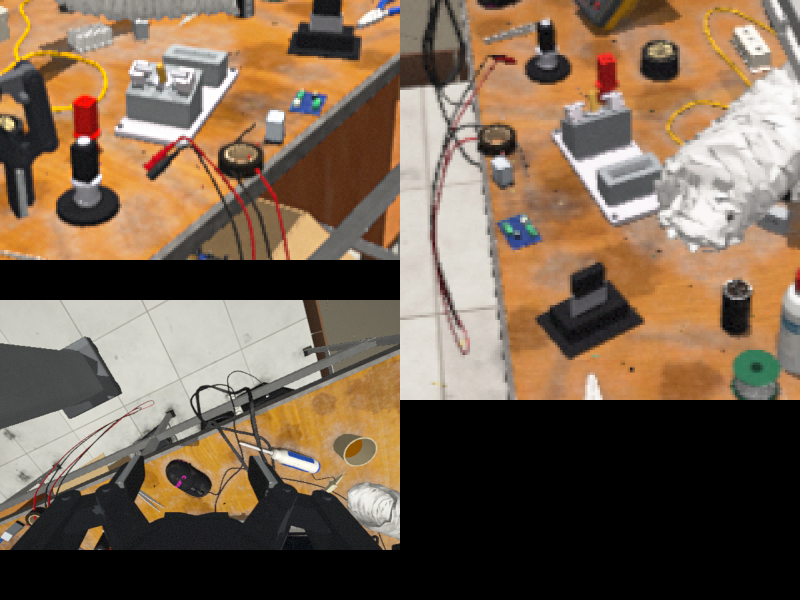

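>>> jog_arm:
  rows:
    - [0,-0.5,1,0,0,0,1]
    - [0.2,-1,1,0,0,0,1]
    - [0.4,-1,0.5,0,0,0,1]
    - [0.4,-1,0.5,0,0,0,1]
    - [0.4,-1,0,0,0,0,1]
    - [0.4,-1,0,0,0,0,1]
    - [0.4,-1,0,0,0,0,1]
    - [0.4,-1,0,0,0,0,1]
    - [0.4,-1,0,0,0,0,1]
    - [0.4,-1,0,0,0,0,1]

```text
time_s: 2.0
position: [0.3708, 0.3731, 0.3065]
orientation: [180.0, 0.0, 155.0]
force: [0.9, 0.1, -0.0]
width: 0.0857
finger_force: 0.0
```

>>> jog_arm:
  rows:
    - [0.4,-1,0,0,0,0,1]
    - [0.4,-1,0,0,0,0,1]
    - [0.4,-1,0,0,0,0,1]
    - [0.4,-1,0,0,0,0,1]
    - [0.4,-1,0,0,0,0,1]
    - [0,-0.5,0,0,0,0,1]
    - [0,0,0,0,0,0,1]
    - [0,0,0,0,0,0,1]

```text
time_s: 2.8
position: [0.4202, 0.2371, 0.3064]
orientation: [180.0, -0.0, 155.0]
force: [-0.4, 0.2, 0.2]
width: 0.0856
finger_force: 0.0
```

```bash
python3 - <<'E'
from h import *
import pickle
n="wrist";c=cal(n);im=bot.snapshot(n);cv2.imwrite("pics/w1.png",im);pickle.dump(c,open("w1.pkl","wb"))
for l in("fixture","port","card_rack","card","coupler","coupler_stand","coupler_grip","nipple_tip"):
    for r in bot.look_for(l,n)[:3]:
        P=c["xyz"]+c["rotation"]@np.array(r["point"]); print(l,round(r["conf"],2),P.round(3),proj(c,P)[0].round())
s=bot.sense();print(s["time_s"],s["position"],s["orientation"],s["joints"])
E
```

```text
fixture 0.98 [0.523 0.097 0.045] [261. 256.]
port 0.88 [0.519 0.097 0.077] [256. 265.]
card_rack 0.79 [ 0.453 -0.225  0.016] [ 84. 284.]
card 0.74 [ 0.465 -0.244  0.065] [ 56. 312.]
card 0.3 [0.52  0.098 0.09 ] [255. 270.]
coupler 0.87 [0.548 0.206 0.061] [330. 248.]
coupler 0.58 [0.469 0.285 0.081] [361. 185.]
coupler_stand 0.66 [0.466 0.283 0.013] [353. 172.]
coupler_grip 0.92 [0.469 0.29  0.082] [365. 183.]
coupler_grip 0.6 [0.543 0.205 0.059] [328. 245.]
3.25 [0.42040376 0.23693884 0.30627869] [-1.79997296e+02 -5.75480098e-03  1.55008891e+02] [ 1.73357270e+01 -1.15216437e+01  1.11428994e+02  1.90465004e-03
  8.00987244e+01 -4.76734920e+01]
```

View pics/w1.png

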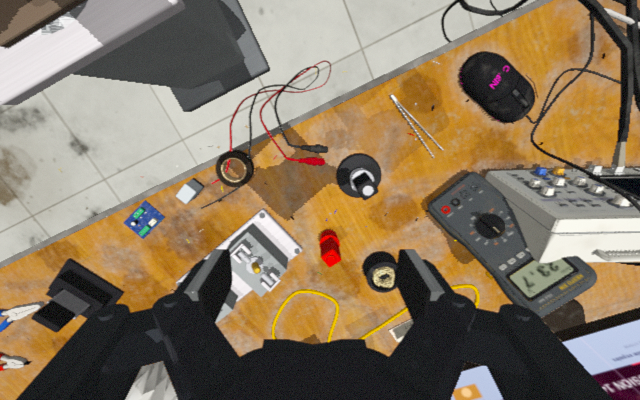

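>>> jog_arm:
  rows:
    - [0,-0.5,0,0,0,0,1]
    - [0.1,-1,0,0,0,0,1]
    - [0.1,-1,0,0,0,0,1]
    - [0.1,-1,0,0,0,0,1]
    - [0.1,-1,0,0,0,0,1]
    - [0.1,-1,0,0,0,0,1]
    - [0.1,-1,0,0,0,0,1]
    - [0.1,-1,0,0,0,0,1]
    - [0.1,-1,0,0,0,0,1]
    - [0.1,-1,0,0,0,0,1]

```text
time_s: 4.25
position: [0.4427, -0.0026, 0.3064]
orientation: [-180.0, 0.0, 154.9]
force: [0.0, 0.2, -0.1]
width: 0.0857
finger_force: 0.0
```

>>> jog_arm:
  rows:
    - [0.2,-1,0,0,0,0,1]
    - [0.2,-1,0,0,0,0,1]
    - [0,-1,0,0,0,0,1]
    - [0,-0.5,0,0,0,0,1]
    - [0,0,0,0,0,0,1]
    - [0,0,0,0,0,0,1]

```text
time_s: 4.85
position: [0.4528, -0.0882, 0.3063]
orientation: [180.0, -0.0, 154.9]
force: [0.5, -0.7, -1.3]
width: 0.0852
finger_force: 0.0
```

```bash
python3 - <<'E'
from h import *
import pickle
n="wrist";c=cal(n);im=bot.snapshot(n);cv2.imwrite("pics/w2.png",im);pickle.dump(c,open("w2.pkl","wb"))
for l in("fixture","port","card_rack","card"):
    for r in bot.look_for(l,n)[:3]:
        P=c["xyz"]+c["rotation"]@np.array(r["point"]); print(l,round(r["conf"],2),P.round(3),proj(c,P)[0].round())
s=bot.sense();print(s["time_s"],s["position"],s["orientation"],s["joints"])
cv2.imwrite("pics/w2b.png",cv2.resize(im[100:380,40:640],(800,373),interpolation=3))
E
```

```text
fixture 0.96 [0.531 0.05  0.011] [415. 166.]
port 0.76 [0.516 0.09  0.078] [458. 153.]
card_rack 0.95 [ 0.453 -0.23   0.01 ] [234. 195.]
card 0.98 [ 0.466 -0.244  0.074] [218. 220.]
card 0.28 [0.516 0.089 0.077] [457. 153.]
5.1 [ 0.45303004 -0.08757803  0.30642599] [1.79992441e+02 1.17035269e-02 1.55055344e+02] [-2.35764276e+01 -1.45580725e+01  1.13909428e+02  7.37567524e-03
  8.06367642e+01 -8.86329720e+01]
```

View pics/w2b.png

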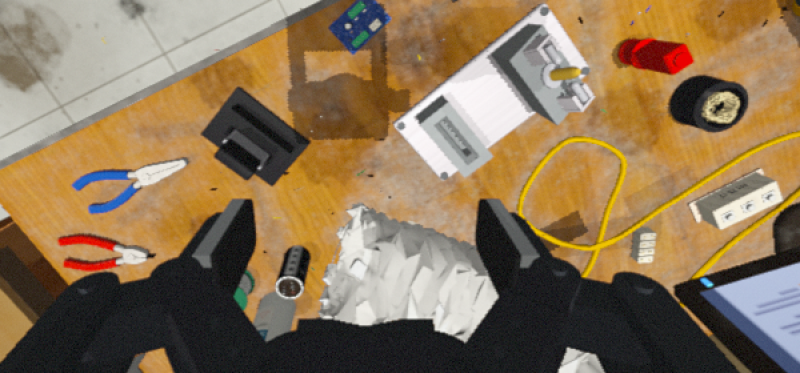

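```bash
python3 - <<'E'
from h import *
im=cv2.imread("pics/w2.png");w1=cv2.imread("pics/w1.png")
o=np.zeros((600,800,3),np.uint8)
o[:490,:525]=cv2.resize(im[100:240,335:485],(525,490),interpolation=cv2.INTER_CUBIC)
o[:255,530:800]=cv2.resize(im[160:245,185:275],(270,255),interpolation=cv2.INTER_CUBIC)
o[260:500,530:770]=cv2.resize(w1[145:205,330:390],(240,240),interpolation=cv2.INTER_CUBIC)
cv2.imwrite("pics/c2.png",o)
E
```

```text
(no output)
```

View pics/c2.png

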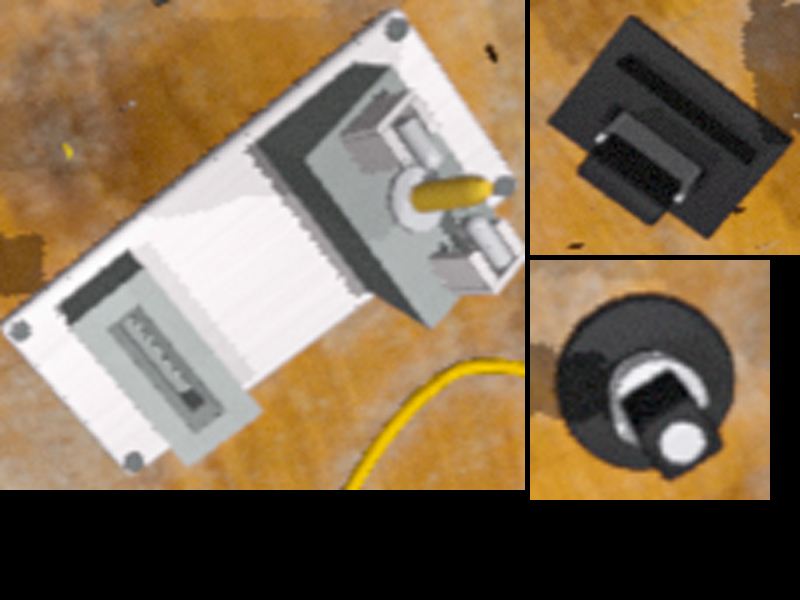

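```bash
cat > fit.py <<'E'
from h import *
import pickle
from scipy.optimize import least_squares
c=pickle.load(open("w2.pkl","rb"))
def fit(M,uv,x0,free_z=False):
    M=np.array(M)/1000.;uv=np.array(uv,float)
    def pts(p): return M@R.from_euler("z",p[2]).as_matrix().T+[p[0],p[1],p[3] if free_z else 0]
    f=lambda p:(proj(c,pts(p))-uv).ravel()
    r=least_squares(f,x0+([0.] if free_z else []),loss="soft_l1")
    return r.x,f(r.x).reshape(-1,2)
M=[(-50,-108,12),(-50,108,12),(50,-108,12),(-42,-80,50),(-42,-40,50),(42,-80,50),(42,-40,50),(-31.5,-68.6,50),(-31.5,-51.4,50),(31.5,-51.4,50),(31.5,-68.6,50),(-44,29.6,73.8),(44,29.6,73.8),(0,69.4,92.8)]
U=np.array([(2,322),(392,8),(125,472),(72,325),(147,265),(190,468),(263,410),(108,328),(140,302),(225,408),(193,432),(305,158),(432,328),(490,190)])/3.5+[335,100]
for fz in(False,True):
    p,e=fit(M,U,[.52,.06,0.],fz); print("fix",p.round(4),np.degrees(p[2]).round(2)); print(e.round(1).tolist())
M=[(-55,40,6),(55,40,6),(55,-40,6),(-55,-40,6)]
# image upper-left corner ->: order along first edge 110
U=np.array([(632,16),(792,140),(708,238),(548,122)])
U=(U-[530,0])/3+[185,160]
print([atz(c,*u,.006).round(3).tolist() for u in U])
Q=np.array([atz(c,*u,.006) for u in U]);print("rack",Q.mean(0),np.degrees(np.arctan2(*(Q[1]-Q[0]+Q[2]-Q[3])[[1,0]])))
G=(np.array([(580,165),(660,222),(672,205),(597,150)])-[530,0])/3+[185,160]
print([atz(c,*u,.088).round(3).tolist() for u in G])
E
python3 fit.py
```

```text
fix [0.5388 0.036  0.2653] 15.2
[[-0.9, 1.1], [3.4, -0.9], [1.3, 1.6], [-0.8, 0.0], [-0.1, -0.1], [-0.9, -0.7], [-0.1, 0.1], [-0.5, -0.4], [-0.2, -0.3], [0.5, 0.3], [0.3, 0.3], [0.7, 0.1], [-0.0, 0.7], [-0.3, -0.6]]
fix [ 0.5401  0.0366  0.2665 -0.0036] 15.27
[[-0.4, 1.0], [2.8, -0.3], [1.5, 1.2], [-0.4, -0.0], [0.1, 0.0], [-0.8, -1.2], [-0.1, -0.2], [-0.2, -0.5], [0.0, -0.3], [0.5, 0.0], [0.4, -0.1], [0.4, 0.5], [-0.6, 0.6], [-1.2, -0.4]]
[[0.402, -0.228, 0.006], [0.499, -0.184, 0.006], [0.531, -0.255, 0.006], [0.433, -0.3, 0.006]]
rack [ 0.46632291 -0.24202052  0.006     ] 24.598810773715215
[[0.448, -0.253, 0.088], [0.487, -0.234, 0.088], [0.482, -0.225, 0.088], [0.445, -0.242, 0.088]]
```

```bash
python3 - <<'E'
from h import *
import pickle
s=cal("scene");d=cal("side");c=pickle.load(open("w2.pkl","rb"))
for ob in([(s,342,172),(d,352,217)],[(s,343,188),(d,356,236)],[(s,340,158),(d,348,198)],[(d,344,201),(c,308,262)],[(d,356,236),(c,308,262)],[(d,380,228),(c,308,300)]):
    P=tri(ob);print(P.round(3),[ (proj(k,P)[0]-[u,v]).round(1).tolist() for k,u,v in ob])
# positions of slot and block top edge in views
F=lambda p:R.from_euler("z",15.2,degrees=True).apply(np.array(p)/1000)+[.5388,.036,0]
for p in[(0,-60,50),(42,-80,50),(50,-108,12)]: print(F(p).round(3),proj(s,F(p)).round(),proj(d,F(p)).round())
for z in(.05,.1,.15,.2): print(z,atz(c,308,262,z).round(3),atz(c,389,276,z).round(3),atz(c,345,262,z).round(3))
E
```

```text
[ 0.583 -0.176  0.105] [[-3.0, -2.0], [-2.7, 2.4]]
[ 0.593 -0.197  0.043] [[-3.0, -1.9], [-2.8, 2.3]]
[ 0.574 -0.149  0.161] [[-3.2, -2.3], [-2.8, 2.6]]
[ 0.561 -0.137  0.141] [[-3.8, 2.4], [6.1, 9.7]]
[ 0.607 -0.17   0.025] [[-0.1, 0.0], [0.1, 0.1]]
[ 0.669 -0.19   0.058] [[-3.3, 2.6], [4.5, 7.1]]
[ 0.555 -0.022  0.05 ] [[317. 206.]] [[332. 202.]]
[ 0.6  -0.03  0.05] [[306. 201.]] [[346. 202.]]
[ 0.615 -0.055  0.012] [[307. 209.]] [[351. 215.]]
0.05 [ 0.594 -0.163  0.05 ] [ 0.672 -0.056  0.05 ] [ 0.619 -0.11   0.05 ]
0.1 [ 0.567 -0.15   0.1  ] [ 0.636 -0.056  0.1  ] [ 0.589 -0.103  0.1  ]
0.15 [ 0.541 -0.136  0.15 ] [ 0.6   -0.056  0.15 ] [ 0.56  -0.096  0.15 ]
0.2 [ 0.515 -0.122  0.2  ] [ 0.564 -0.055  0.2  ] [ 0.53  -0.089  0.2  ]
```

>>> jog_arm:
  rows:
    - [0,-0.5,0,0,0,1,1]
    - [0,-1,0,0,0,1,1]
    - [0,-1,0,0,0,1,1]
    - [0,-1,0,0,0,1,1]
    - [0,-0.5,0,0,0,1,1]
    - [0,-0.5,-0.5,0,0,1,1]
    - [0,0,-1,0,0,1,1]
    - [0,0,-1,0,0,1,1]
    - [0,0,-0.5,0,0,1,1]
    - [0,0,0,0,0,1,1]

```text
time_s: 6.1
position: [0.4519, -0.1995, 0.2283]
orientation: [179.8, -0.2, -164.8]
force: [-0.9, -0.1, 0.4]
width: 0.0853
finger_force: 0.0
```

>>> jog_arm:
  rows:
    - [0,0,0,0,0,1,1]
    - [0,0,0,0,0,1,1]
    - [0,0,0,0,0,0.25,1]
    - [0,0,0,0,0,0,1]

```text
time_s: 6.5
position: [0.4532, -0.2005, 0.2314]
orientation: [-180.0, 0.0, -156.0]
force: [0.4, 0.6, -0.5]
width: 0.0853
finger_force: 0.0
```

```bash
python3 - <<'E'
from h import *
import pickle
n="wrist";c=cal(n);im=bot.snapshot(n);cv2.imwrite("pics/w3.png",im);pickle.dump(c,open("w3.pkl","wb"))
for r in bot.look_for("card",n)[:2]:
    P=c["xyz"]+c["rotation"]@np.array(r["point"]); print(round(r["conf"],2),P.round(3))
s=bot.sense();print(s["time_s"],s["position"],s["orientation"],s["joints"])
q=lambda M:R.from_euler("z",24.6,degrees=True).apply(np.array(M)/1000)+[.4663,-.2415,0]
k=2
u0,v0=190,150
im=cv2.resize(im[150:400,190:510],None,fx=2.5,fy=2.4,interpolation=3)
for M,col in(([(-22,-7,88),(22,-7,88),(22,7,88),(-22,7,88)],(0,0,255)),([(-55,40,6),(55,40,6),(55,-40,6),(-55,-40,6)],(0,255,0)),([(-43,23,36),(43,23,36),(43,-23,36),(-43,-23,36)],(255,255,0))):
    cv2.polylines(im,[((proj(c,q(M))-[u0,v0])*[2.5,2.4]).astype(np.int32)],True,col,1)
cv2.imwrite("pics/c3.png",im)
E
```

```text
0.71 [ 0.463 -0.245  0.085]
6.6 [ 0.45310997 -0.20065965  0.23139819] [-1.79992891e+02  3.73874298e-03 -1.56055509e+02] [-3.56341448e+01 -6.72170073e+00  1.15047089e+02 -3.96000701e-04
  7.16665882e+01 -1.49578511e+02]
```

View pics/c3.png

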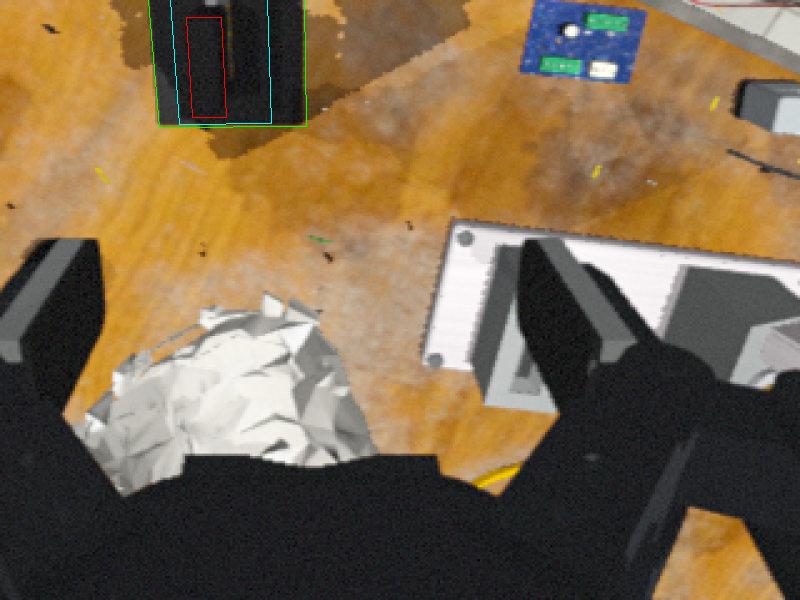

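>>> jog_arm:
  rows:
    - [0.25,-0.8,0,0,0,0.16,1]
    - [0.28,-0.83,-0.5,0,0,0,1]
    - [0,0,-1,0,0,0,1]
    - [0,0,-1,0,0,0,1]
    - [0,0,-1,0,0,0,1]
    - [0,0,-1,0,0,0,1]
    - [0,0,-1,0,0,0,1]
    - [0,0,-1,0,0,0,1]
    - [0,0,-0.5,0,0,0,1]
    - [0,0,0,0,0,0,1]

```text
time_s: 7.6
position: [0.4651, -0.2406, 0.0544]
orientation: [179.8, -0.1, -155.4]
force: [0.4, 0.3, 0.9]
width: 0.0852
finger_force: 0.0
```

>>> jog_arm:
  rows:
    - [0,0,0,0,0,0,1]
    - [0,0,0,0,0,0,-1]
    - [0,0,0,0,0,0,-1]
    - [0,0,0,0,0,0,-1]
    - [0,0,0,0,0,0,-1]
    - [0,0,0,0,0,0,-1]
    - [0,0,0,0,0,0,-1]
    - [0,0,0,0,0,0,-1]

```text
time_s: 8.4
position: [0.4666, -0.2419, 0.0568]
orientation: [-179.9, 0.0, -155.4]
force: [0.3, -0.0, 2.5]
width: 0.0133
finger_force: 58.7
```

>>> jog_arm:
  rows:
    - [0,0,0.5,0,0,0,-1]
    - [0,0,1,0,0,0,-1]
    - [0,0,1,0,0,0,-1]
    - [0,0,1,0,0,0,-1]
    - [0,0,1,0,0,0,-1]
    - [0,0,1,0,0,0,-1]
    - [0,0.5,1,0,0,0,-1]
    - [0,1,1,0,0,0,-1]
    - [0,1,0.5,0,0,0,-1]
    - [0,1,0,0,0,-0.35,-1]

```text
time_s: 9.4
position: [0.4669, -0.1537, 0.2596]
orientation: [-179.8, 0.2, -156.8]
force: [0.5, 1.4, -1.6]
width: 0.0129
finger_force: 59.3
```

>>> jog_arm:
  rows:
    - [0,1,0,0,0,-1,-1]
    - [0,1,0,0,0,-1,-1]
    - [0,1,0,0,0,0,-1]
    - [0.5,1,0,0,0,0,-1]
    - [1,1,0,0,0,0,-1]
    - [1,0.3,0,0,0,0,-1]
    - [0.5,0,0,0,0,0,-1]
    - [0.5,0,0,0,0,0,-1]
    - [0,0,0,0,0,0,-1]
    - [0,0,0,0,0,0,-1]

```text
time_s: 10.4
position: [0.5533, -0.0222, 0.2561]
orientation: [180.0, -0.1, -164.8]
force: [0.1, -0.4, -1.0]
width: 0.0132
finger_force: 59.4
```

```bash
python3 - <<'E'
from h import *
import pickle
n="wrist";c=cal(n);im=bot.snapshot(n);cv2.imwrite("pics/w4.png",im);pickle.dump(c,open("w4.pkl","wb"))
s=bot.sense();print(s["time_s"],s["position"],s["orientation"],s["width"],s["finger_force"])
T=R.from_euler("xyz",s["orientation"],degrees=True).as_matrix()
F=lambda p:R.from_euler("z",15.2,degrees=True).apply(np.array(p)/1000)+[.5388,.036,0]
im=cv2.resize(im[140:400,180:500],None,fx=2.5,fy=2.3,interpolation=3)
def dr(P,col): cv2.polylines(im,[((proj(c,P)-[180,140])*[2.5,2.3]).astype(np.int32)],True,col,1)
t=lambda M:np.array(M)/1000@T.T+s["position"]
z=48.8
dr(t([(-25,-2.5,z),(25,-2.5,z),(25,2.5,z),(-25,2.5,z)]),(0,0,255))
dr(t([(-25,-2.5,z-50),(25,-2.5,z-50),(25,2.5,z-50),(-25,2.5,z-50)]),(0,255,255))
dr(F([(-31.5,-68.6,50),(-31.5,-51.4,50),(31.5,-51.4,50),(31.5,-68.6,50)]),(0,255,0))
dr(F([(-42,-80,50),(-42,-40,50),(42,-40,50),(42,-80,50)]),(255,255,0))
dr(F([(0,69.4,92.8),(0,55,62)]),(255,0,0))
cv2.imwrite("pics/c4.png",im)
E
```

```text
10.45 [ 0.55311887 -0.02217646  0.25615996] [ 1.79979935e+02 -5.66594038e-02 -1.64840709e+02] 0.013501304312585376 59.40952241420746
```

View pics/c4.png

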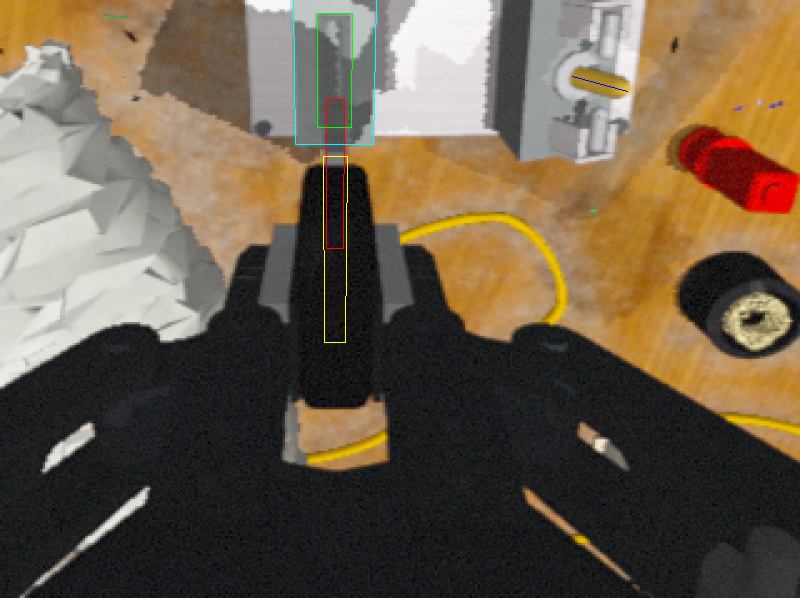

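```bash
python3 - <<'E'
from h import *
import pickle
c=pickle.load(open("w4.pkl","rb"));s=bot.sense()
T=R.from_euler("xyz",s["orientation"],degrees=True).as_matrix()
t=lambda M:np.array(M)/1000@T.T+s["position"]
print(((proj(c,t([(22,-7,-31.2),(22,7,-31.2),(-22,7,-31.2),(-22,-7,-31.2),(22,0,-1.2),(25,0,-1.2),(25,0,48.8)]))-[180,140])*[2.5,2.3]).round(),"obs 165..408 rows; 303..368 top cols, 298..375 bottom")
im=cv2.imread("pics/w4.png"); g=cv2.cvtColor(im,6); print(g[195:222:1,314].tolist()); print(g[210:325:3,314].tolist())
# block edges along row
print(g[170,290:345].tolist())
E
```

```text
[[295. 226.]
 [376. 226.]
 [372. 419.]
 [298. 418.]
 [335. 168.]
 [335. 156.]
 [335. 100.]] obs 165..408 rows; 303..368 top cols, 298..375 bottom
[84, 84, 82, 79, 77, 76, 83, 79, 82, 79, 82, 103, 117, 124, 124, 126, 103, 42, 17, 16, 4, 21, 22, 7, 16, 17, 16]
[126, 17, 21, 16, 11, 21, 18, 14, 10, 27, 30, 18, 23, 20, 29, 22, 20, 17, 19, 21, 17, 24, 8, 24, 18, 29, 25, 15, 19, 11, 8, 22, 16, 24, 22, 14, 144, 147, 146]
[163, 164, 162, 163, 163, 162, 163, 144, 123, 117, 119, 117, 120, 120, 123, 119, 114, 98, 90, 89, 90, 88, 89, 88, 93, 110, 106, 103, 96, 96, 105, 113, 112, 112, 114, 114, 109, 112, 115, 116, 123, 124, 124, 127, 148, 159, 167, 218, 243, 246, 244, 243, 244, 244, 243]
```

>>> jog_arm:
  rows:
    - [0.1,0.02,-0.5,0,0,0,-1]
    - [0,0,-1,0,0,0,-1]
    - [0,0,-1,0,0,0,-1]
    - [0,0,-1,0,0,0,-1]
    - [0,0,-1,0,0,0,-1]
    - [0,0,-1,0,0,0,-1]
    - [0,0,-0.5,0,0,0,-1]
    - [0,0,0,0,0,0,-1]
    - [0,0,0,0,0,0,-1]

```text
time_s: 11.35
position: [0.5566, -0.0213, 0.1068]
orientation: [-180.0, 0.0, -164.8]
force: [-0.2, -0.1, -0.3]
width: 0.0129
finger_force: 59.4
```

>>> jog_arm:
  rows:
    - [0,0,-0.2,0,0,0,-1]
    - [0,0,-0.2,0,0,0,-1]
    - [0,0,-0.2,0,0,0,-1]
    - [0,0,0,0,0,0,-1]

```text
time_s: 11.75
position: [0.5557, -0.021, 0.0906]
orientation: [180.0, -0.1, -164.8]
force: [-0.5, 0.5, 0.5]
width: 0.0134
finger_force: 59.4
```

>>> jog_arm:
  rows:
    - [0,0,-0.2,0,0,0,-1]
    - [0,0,-0.2,0,0,0,-1]
    - [0,0,-0.2,0,0,0,-1]
    - [0,0,-0.1,0,0,0,-1]
    - [0,0,0,0,0,0,-1]

```text
time_s: 12.25
position: [0.5559, -0.0211, 0.0731]
orientation: [180.0, -0.1, -164.8]
force: [1.0, 0.3, -0.9]
width: 0.0134
finger_force: 59.4
```

>>> jog_arm:
  rows:
    - [0,0,-0.1,0,0,0,-1]
    - [0,0,-0.08,0,0,0,-1]
    - [0,0,0,0,0,0,-1]
    - [0,0,0,0,0,0,-1]

```text
time_s: 12.65
position: [0.5563, -0.0211, 0.0693]
orientation: [-180.0, 0.0, -164.8]
force: [0.3, -0.6, -0.6]
width: 0.0129
finger_force: 59.4
```

>>> jog_arm:
  rows:
    - [0,0,-0.06,0,0,0,-1]
    - [0,0,-0.06,0,0,0,-1]
    - [0,0,0,0,0,0,-1]
    - [0,0,0,0,0,0,-1]

```text
time_s: 13.05
position: [0.5568, -0.0213, 0.0687]
orientation: [-180.0, -0.0, -164.8]
force: [-5.0, -0.1, 9.7]
width: 0.0132
finger_force: 61.0
```

>>> jog_arm:
  rows:
    - [0,0,0.04,0,0,0,-0.2]
    - [0,0,0,0,0,0,-0.2]
    - [0,0,0,0,0,0,-0.2]
    - [0,0,0,0,0,0,-0.2]
    - [0,0,0,0,0,0,-0.2]
    - [0,0,0.5,0,0,0,-0.2]
    - [0,0,1,0,0,0,-0.2]
    - [0,0,1,0,0,0,-0.2]
    - [0,0,1,0,0,0,-0.2]
    - [0,0,1,0,0,0,-0.2]

```text
time_s: 14.05
position: [0.5564, -0.0211, 0.1818]
orientation: [-180.0, 0.0, -164.8]
force: [-0.4, 0.6, 0.1]
width: 0.0341
finger_force: 0.0
```

>>> jog_arm:
  rows:
    - [0,0,1,0,0,-0.5,-0.2]
    - [-0.5,0,1,0,0,-1,-0.2]
    - [-0.5,0.5,1,0,0,-1,-0.2]
    - [-0.5,0.5,0.5,0,0,-1,0]
    - [-0.5,0.5,0,0,0,-1,0]
    - [-0.5,0.5,0,0,0,-1,0]
    - [-0.5,0.5,0,0,0,-1,0]
    - [0,0.5,0,0,0,-1,0]
    - [0,0.5,0,0,0,-1,0]
    - [0,0.5,0,0,0,-1,0]

```text
time_s: 15.05
position: [0.4811, 0.0794, 0.2684]
orientation: [180.0, 0.1, 157.0]
force: [0.6, -1.3, -0.5]
width: 0.0424
finger_force: 0.0
```

>>> jog_arm:
  rows:
    - [0,0.5,0,0,0,-1,0.5]
    - [0,0.5,0,0,0,-1,0.5]
    - [0,0.5,0,0,0,-1,0.5]
    - [0,0.5,0,0,0,-1,0.5]
    - [0,0.5,0,0,0,-1,0.5]
    - [0,0.5,0,0,0,-1,0.5]
    - [0,0.5,0,0,0,-1,0.5]
    - [0,0.5,0,0,0,-1,0.5]
    - [0,0.5,0,0,0,-1,0.5]
    - [0,0.5,0,0,0,-1,0.5]

```text
time_s: 16.05
position: [0.4812, 0.2044, 0.2683]
orientation: [179.9, 0.0, 117.1]
force: [1.2, 0.3, -0.4]
width: 0.0642
finger_force: 0.0
```

>>> jog_arm:
  rows:
    - [0,0.5,-0.5,0,0,-1,0.5]
    - [0,0,-0.5,0,0,-1,0.5]
    - [0,0,0,0,0,-1,0.5]
    - [0,0,0,0,0,0,0.5]
    - [0,0,0,0,0,0,0.5]

```text
time_s: 16.55
position: [0.4815, 0.2164, 0.2433]
orientation: [179.9, 0.0, 105.3]
force: [0.6, -0.0, 0.7]
width: 0.064
finger_force: 0.0
```

```bash
python3 - <<'E'
from h import *
import pickle
n="wrist";c=cal(n);im=bot.snapshot(n);cv2.imwrite("pics/w5.png",im);pickle.dump(c,open("w5.pkl","wb"))
for l in("coupler_grip","coupler_stand"):
  for r in bot.look_for(l,n)[:2]:
    P=c["xyz"]+c["rotation"]@np.array(r["point"]); print(l,round(r["conf"],2),P.round(3),proj(c,P)[0].round())
s=bot.sense();print(s["time_s"],s["position"],s["orientation"],s["joints"])
u,v=proj(c,[.467,.285,.05])[0].round().astype(int);print(u,v)
w=im[max(v-55,0):v+55,max(u-60,0):u+60]
print(max(u-60,0),max(v-55,0),w.shape)
o=np.zeros((600,800,3),np.uint8);k=cv2.resize(w,None,fx=5,fy=5,interpolation=3);o[:k.shape[0],:k.shape[1]]=k[:600,:800]
w1=cv2.imread("pics/w1.png")[155:200,345:385];k=cv2.resize(w1,None,fx=5,fy=5,interpolation=3);o[:k.shape[0],600:]=k[:,:200]
o[300:425,600:800]=cv2.resize(im,(200,125))
# gain to see black faces
cv2.imwrite("pics/c5.png",np.clip(o.astype(float)*1.5,0,255).astype(np.uint8))
E
```

```text
coupler_grip 0.75 [0.548 0.206 0.066] [365. 199.]
coupler_grip 0.64 [0.474 0.29  0.089] [325. 110.]
coupler_stand 0.76 [0.474 0.29  0.011] [323. 109.]
16.7 [0.48152862 0.21636442 0.24306682] [1.79931761e+02 3.18974391e-03 1.05249980e+02] [ 1.31771662e+01 -2.90364075e+00  1.10251291e+02 -7.54036328e-04
  7.25840397e+01 -2.07259077e+00]
316 112
256 57 (110, 120, 3)
```

View pics/c5.png

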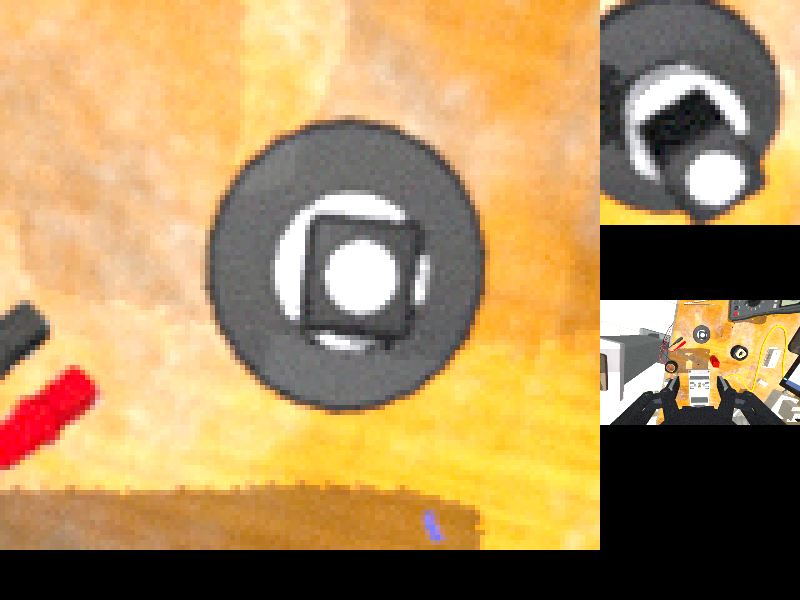

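```bash
python3 - <<'E'
from h import *
import pickle
c1=pickle.load(open("w1.pkl","rb"));c5=pickle.load(open("w5.pkl","rb"))
print("top",tri([(c1,368,191),(c5,328.2,112.2)]),atz(c5,328.2,112.2,.089),atz(c1,368,191,.089))
print("stand",atz(c5,325.2,109.8,.010),atz(c5,325.2,109.8,.0))
K=[atz(c5,256+u/5,57+v/5,.086) for u,v in((312,217),(421,228),(411,336),(302,326))]
K=np.array(K);print(K.mean(0));d=K-np.roll(K,-1,0);print(np.linalg.norm(d,axis=1),np.degrees(np.arctan2(d[:,1],d[:,0]))%90)
E
```

```text
top [0.47782651 0.28938959 0.0908104 ] [0.4779416  0.28928296 0.089     ] [0.47844818 0.28957555 0.089     ]
stand [0.47768468 0.29032023 0.01      ] [0.47809813 0.29027314 0.        ]
[0.47827303 0.28902877 0.086     ]
[0.0218823  0.02100168 0.02235517 0.02114232] [ 9.91627754 11.41384462 10.29476116 10.12354322]
```

>>> jog_arm:
  rows:
    - [-0.14,0.5,0,0,0,-0.62,0.5]
    - [0,1,0,0,0,-0.62,0.5]
    - [0,1,-0.5,0,0,0,0.5]
    - [0,0.43,-1,0,0,0,0.5]
    - [0,0,-1,0,0,0,0.5]
    - [0,0,-1,0,0,0,0.5]
    - [0,0,-1,0,0,0,0.5]
    - [0,0,-1,0,0,0,0.5]
    - [0,0,-1,0,0,0,0.5]
    - [0,0,-1,0,0,0,0.5]

```text
time_s: 17.7
position: [0.4781, 0.2897, 0.0543]
orientation: [179.9, -0.0, 100.3]
force: [1.0, 1.1, 0.3]
width: 0.064
finger_force: 0.0
```

>>> jog_arm:
  rows:
    - [0,0,-0.38,0,0,0,0.5]
    - [0,0,0,0,0,0,0.5]
    - [0,0,0,0,0,0,-1]
    - [0,0,0,0,0,0,-1]
    - [0,0,0,0,0,0,-1]
    - [0,0,0,0,0,0,-1]
    - [0,0,0,0,0,0,-1]
    - [0,0,0,0,0,0,-1]

```text
time_s: 18.5
position: [0.4785, 0.29, 0.0469]
orientation: [179.9, -0.0, 100.3]
force: [-3.0, -0.2, 6.2]
width: 0.0238
finger_force: 60.7
```

>>> jog_arm:
  rows:
    - [0,0,0.5,0,0,0,-1]
    - [0,0,1,0,0,0,-1]
    - [0,0,1,0,0,0,-1]
    - [0,0,1,0,0,0,-1]
    - [0,0,1,0,0,0,-1]
    - [0,0,1,0,0,0,-1]
    - [0,0,1,0,0,0,-1]
    - [0,0,0.5,0,0,0,-1]
    - [0,0,0,0,0,0,-1]

```text
time_s: 19.4
position: [0.4788, 0.29, 0.2228]
orientation: [179.7, -0.0, 100.3]
force: [0.2, 0.4, -1.3]
width: 0.0235
finger_force: 59.8
```

```bash
cat > nip.py <<'E'
from h import *
import pickle,sys
from scipy.optimize import least_squares
f=np.radians(15.2);pz=np.array([-.4226*np.sin(f),.4226*np.cos(f),.9063]);fx=np.array([np.cos(f),np.sin(f),0]);fy=np.cross(pz,fx)
port=np.array([.5244,.0891,.062])
def sil(c,p):
    th=np.linspace(0,2*np.pi,40)[:,None];P=[]
    for h,r in((.008,.006),(.030,.006),(.034,.003)): P.append(p+h*pz+r*(np.cos(th)*fx+np.sin(th)*fy))
    q=proj(c,np.vstack(P)).astype(np.float32); return cv2.convexHull(q)[:,0]
if __name__=="__main__":
  for n in sys.argv[1:]:
    c=pickle.load(open(n+".pkl","rb"));im=cv2.imread(f"pics/{n}.png")
    h=sil(c,port);x,y,w,hh=cv2.boundingRect(h);m=12
    hsv=cv2.cvtColor(im,cv2.COLOR_BGR2HSV);mk=cv2.inRange(hsv,(15,110,60),(35,255,255))
    z=np.zeros_like(mk);z[y-m:y+hh+m,x-m:x+w+m]=mk[y-m:y+hh+m,x-m:x+w+m]
    k,L,S,C=cv2.connectedComponentsWithStats(z)
    i=1+S[1:,4].argmax() if k>1 else 0
    r=np.zeros_like(mk);cv2.fillConvexPoly(r,np.round(h).astype(np.int32),255);M=cv2.moments(r,True)
    print(n,"pred",M["m10"]/M["m00"],M["m01"]/M["m00"],M["m00"],(x,y,w,hh),"obs",C[i],S[i].tolist())
    J=np.array([(proj(c,port+.02*pz+.001*a)-proj(c,port+.02*pz))[0] for a in(fx,fy)]);print(" px per mm fx,fy",J.round(2).tolist())
E
python3 nip.py w2 w4 w5
```

```text
w2 pred 465.2889908256881 155.13302752293578 218.0 (454, 149, 23, 12) obs [463.41566265 154.96987952] [453, 151, 23, 9, 166]
 px per mm fx,fy [[0.4, 0.59], [0.44, -0.5]]
w4 pred 421.41796875 177.10546875 256.0 (409, 169, 25, 16) obs [419.63681592 175.50248756] [408, 170, 24, 12, 201]
 px per mm fx,fy [[-0.1, 0.85], [0.66, -0.09]]
w5 pred 318.8114754098361 277.8032786885246 122.0 (313, 271, 11, 14) obs [318.02777778 278.29166667] [315, 273, 8, 12, 72]
 px per mm fx,fy [[0.81, 0.0], [0.0, -0.83]]
```

>>> jog_arm:
  rows:
    - [0.16,-0.76,0,-0.754,-0.205,0,-1]
    - [0.16,-0.76,0,-0.754,-0.205,0,-1]
    - [0.16,-0.76,0,-0.754,-0.205,0,-1]
    - [0.16,-0.76,0,-0.754,-0.205,0,-1]
    - [0.16,-0.76,0,-0.754,-0.205,0,-1]
    - [0.16,-0.76,0,-0.754,-0.205,0,-1]
    - [0.15,-0.76,-0.5,-0.754,-0.205,0,-1]
    - [0.15,-0.77,-1,-0.754,-0.205,0,-1]
    - [0,0,-0.5,0,0,0,-1]
    - [0,0,0,0,0,0,-1]

```text
time_s: 20.4
position: [0.5067, 0.1371, 0.1662]
orientation: [178.2, 24.8, 99.9]
force: [-0.8, -0.5, -1.4]
width: 0.0237
finger_force: 59.9
```

>>> jog_arm:
  rows:
    - [0,0,0,0,0,0,-1]
    - [0,0,0,0,0,0,-1]

```text
time_s: 20.6
position: [0.5101, 0.138, 0.1716]
orientation: [177.5, 24.9, 99.7]
force: [-0.6, 0.4, -1.2]
width: 0.0237
finger_force: 59.9
```

```bash
python3 - <<'E'
from h import *
import pickle, nip
n="wrist";c=cal(n);im=bot.snapshot(n);cv2.imwrite("pics/w6.png",im);pickle.dump(c,open("w6.pkl","wb"))
s=bot.sense();T=R.from_euler("xyz",s["orientation"],degrees=True).as_matrix()
print(s["time_s"],s["position"],s["orientation"],"tilt err",np.degrees(np.arccos(-T[:,2]@nip.pz)),s["joints"],s["width"])
d=s["position"]-nip.port;print("port-frame TCP mm",[round(1000*float(d@a),1) for a in(nip.fx,nip.fy,nip.pz)])
u0,v0,k=260,150,5
u,v=proj(c,nip.port+.02*nip.pz)[0]
t=lambda M:np.array(M)/1000@T.T+s["position"]
th=np.linspace(0,2*np.pi,60)
print("nipple px",u,v,"mouth",proj(c,t([(0,0,36.9)])))
v0=max(0,int(v)-75);u0=int(u)-80
w=cv2.resize(im[v0:v0+120,u0:u0+160],None,fx=5,fy=5,interpolation=3);print(u0,v0)
D=lambda P,col,cl=True:cv2.polylines(w,[((proj(c,P)-[u0,v0])*5).astype(np.int32)],cl,col,1)
for z,r in((36.9,12),(31.4,15),(10.9,17)): D(t(np.c_[r*np.cos(th),r*np.sin(th),0*th+z]),(0,0,255))
for h,r in((8,6),(30,6),(34,3)): D(nip.port+h/1000*nip.pz+r/1000*(np.cos(th)[:,None]*nip.fx+np.sin(th)[:,None]*nip.fy),(255,0,0))
D(nip.port+np.array([a*nip.fx+b*nip.fy for a,b in((-.044,-.028),(.044,-.028),(.044,.028),(-.044,.028))]),(0,255,0))
cv2.imwrite("pics/c6.png",w)
E
python3 nip.py w6
```

```text
20.65 [0.51015717 0.13801953 0.17180764] [177.52344356  24.8676561   99.70169451] tilt err 0.34961868083383013 [ 15.61463687   4.04793234 113.65806037 -27.75304071  65.09171186
  17.86668519] 0.02329642471423909
port-frame TCP mm [-0.9, -0.2, 121.0]
nipple px 312.8584858729241 196.3047014789 mouth [[311.60700033 225.28802856]]
232 121
w6 pred 312.86821705426354 196.36821705426357 258.0 (305, 186, 15, 21) obs [312.13829787 196.74468085] [307, 187, 11, 20, 188]
 px per mm fx,fy [[1.11, -0.09], [-0.1, -1.06]]
```

View pics/c6.png

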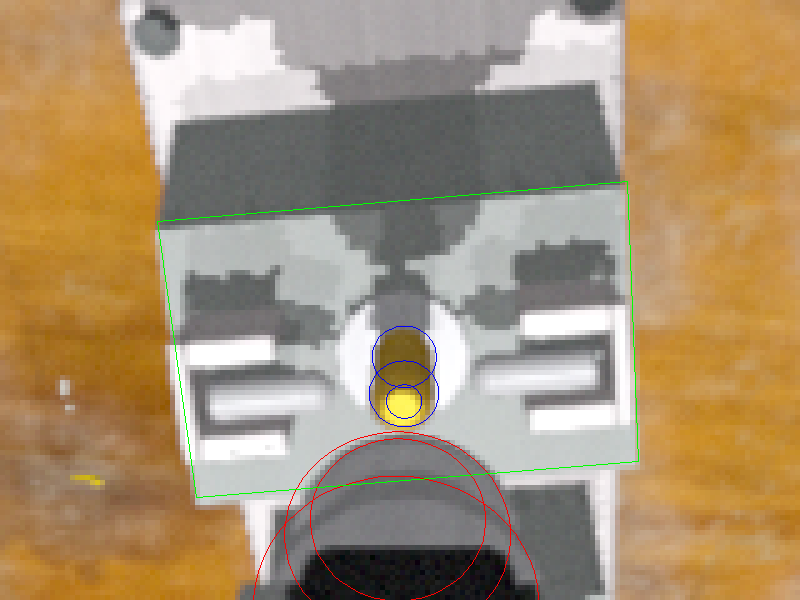

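>>> jog_arm:
  rows:
    - [0.07,-0.196,-0.435,0,0,0,-1]
    - [0.053,-0.196,-0.435,0,0,0,-1]
    - [0.053,-0.196,-0.435,0,0,0,-1]
    - [0.053,-0.196,-0.435,0,0,0,-1]
    - [0,0,0,0,0,0,-1]
    - [0,0,0,0,0,0,-1]

```text
time_s: 21.25
position: [0.5147, 0.1174, 0.1262]
orientation: [177.8, 24.9, 99.7]
force: [0.2, -0.3, -1.0]
width: 0.0235
finger_force: 59.9
```

```bash
cat > st.py <<'E'
from h import *
import nip
s=bot.sense();T=R.from_euler("xyz",s["orientation"],degrees=True).as_matrix()
d=s["position"]-nip.port;A=(nip.fx,nip.fy,nip.pz)
print(s["time_s"],"TCP port mm",[round(1000*float(d@a),1) for a in A],"force",[round(float(s["force"]@a),1) for a in A],"toolz",[round(float(-T[:,2]@a),4) for a in A],s["width"],s["finger_force"],"wrist tq",np.round(s["wrist_torque"],2))
E
python3 st.py
```

```text
21.25 TCP port mm [-1.9, -0.1, 70.8] force [0.1, 0.1, -1.0] toolz [0.0013, 0.0, 1.0] 0.023469876981563404 59.89181399345398 wrist tq [0.3  0.03 0.02]
```

>>> jog_arm:
  rows:
    - [0,0,0,0,0,0,-1]

```text
time_s: 21.35
position: [0.5154, 0.1179, 0.1272]
orientation: [177.6, 24.9, 99.7]
force: [0.8, 0.2, -1.6]
width: 0.0233
finger_force: 59.9
```

```bash
python3 st.py; python3 -c "
from h import *
bot.snapshot('wrist')"; python3 st.py;python3 -c "
from h import *
bot.snapshot('wrist')"; python3 st.py
```

```text
21.35 TCP port mm [-1.1, -0.3, 71.9] force [0.9, 0.7, -1.5] toolz [-0.0009, 0.0001, 1.0] 0.023253369296529047 59.891613721847534 wrist tq [ 0.3   0.04 -0.03]
21.4 TCP port mm [-1.0, -0.3, 72.1] force [0.5, 1.1, -1.3] toolz [-0.0013, 0.0001, 1.0] 0.0233768993433814 59.89187836647034 wrist tq [ 0.36  0.03 -0.04]
21.45 TCP port mm [-1.0, -0.3, 72.2] force [-0.9, 0.0, -1.5] toolz [-0.0014, 0.0001, 1.0] 0.02345304044903458 59.89208936691284 wrist tq [0.29 0.04 0.02]
```

>>> jog_arm:
  rows:
    - [0.034,-0.046,-0.102,0,0,0,-1]
    - [0.025,-0.05,-0.11,0,0,0,-1]
    - [0.012,-0.045,-0.1,0,0,0,-1]
    - [0.012,-0.045,-0.1,0,0,0,-1]
    - [0,0,0,0,0,0,-1]
    - [0,0,0,0,0,0,-1]

```text
time_s: 22.05
position: [0.517, 0.1131, 0.1164]
orientation: [177.7, 24.9, 99.7]
force: [0.3, -0.3, -1.9]
width: 0.0235
finger_force: 59.9
```

```bash
python3 st.py
```

```text
22.05 TCP port mm [-0.9, -0.3, 59.9] force [0.2, 0.4, -1.9] toolz [0.0003, 0.0001, 1.0] 0.023464028016610454 59.89563524723053 wrist tq [0.31 0.05 0.  ]
```

>>> jog_arm:
  rows:
    - [0.018,-0.048,-0.109,0,0,0,-1]
    - [0.013,-0.049,-0.109,0,0,0,-1]
    - [0.013,-0.049,-0.109,0,0,0,-1]
    - [0.013,-0.049,-0.109,0,0,0,-1]
    - [0,0,0,0,0,0,-1]
    - [0,0,0,0,0,0,-1]

```text
time_s: 22.65
position: [0.5178, 0.1076, 0.104]
orientation: [177.8, 24.9, 99.8]
force: [1.0, -2.5, -6.9]
width: 0.0237
finger_force: 59.4
```

```bash
python3 st.py
```

```text
22.65 TCP port mm [-1.5, 0.0, 46.3] force [0.4, 0.5, -7.4] toolz [0.0017, 0.0, 1.0] 0.023655409987312147 59.42153334617615 wrist tq [ 0.18 -0.11  0.07]
```

>>> jog_arm:
  rows:
    - [0.014,-0.035,-0.079,0,0,0,-1]
    - [0.01,-0.035,-0.079,0,0,0,-1]
    - [0.01,-0.035,-0.079,0,0,0,-1]
    - [0,0,0,0,0,0,-1]
    - [0,0,0,0,0,0,-1]
    - [0,0,0,0,0,0,-1]

```text
time_s: 23.25
position: [0.519, 0.1058, 0.1]
orientation: [177.7, 24.9, 99.7]
force: [-4.8, 2.1, 3.5]
width: 0.0233
finger_force: 60.7
```

```bash
python3 st.py
```

```text
23.25 TCP port mm [-0.8, -0.2, 41.9] force [-4.1, 1.5, 4.6] toolz [0.0006, -0.0001, 1.0] 0.02331010248354663 60.65575897693634 wrist tq [ 0.23  0.82 -0.33]
```

>>> jog_arm:
  rows:
    - [-0.008,-0.02,-0.036,0,0,0,-1]
    - [-0.008,-0.02,-0.036,0,0,0,-1]
    - [0,0,0,0,0,0,-1]
    - [0,0,0,0,0,0,-1]

```text
time_s: 23.65
position: [0.5192, 0.1052, 0.0987]
orientation: [177.6, 24.9, 99.7]
force: [-4.6, 3.2, 5.0]
width: 0.0231
finger_force: 61.0
```

```bash
python3 st.py
```

```text
23.65 TCP port mm [-0.8, -0.2, 40.4] force [-3.6, 1.7, 6.4] toolz [-0.0009, -0.0004, 1.0] 0.023105523654583193 60.976749658584595 wrist tq [ 0.36  0.77 -0.34]
```

>>> jog_arm:
  rows:
    - [-0.006,-0.015,-0.029,0,0,0,-1]
    - [0,0,0,0,0,0,-1]
    - [0,0,0,0,0,0,-1]
    - [0,0,0,0,0,0,-1]

```text
time_s: 24.05
position: [0.5192, 0.1049, 0.0982]
orientation: [177.6, 24.9, 99.7]
force: [-5.3, 2.7, 3.8]
width: 0.0237
finger_force: 61.0
```

```bash
python3 st.py; python3 - <<'E'
from h import *
import pickle
c=cal("wrist");pickle.dump(c,open("w7.pkl","wb"));cv2.imwrite("pics/w7.png",bot.snapshot("wrist"))
for n in("scene","side"):
    c=cal(n);bot.snapshot(n)
    for r in bot.look_for("card",n)[:2]: print(n,round(r["conf"],2),(c["xyz"]+c["rotation"]@np.array(r["point"])).round(3))
E
python3 st.py
```

```text
24.05 TCP port mm [-0.8, -0.2, 39.8] force [-4.4, 2.0, 5.2] toolz [-0.0015, -0.0004, 1.0] 0.02370785590099509 61.01077437400818 wrist tq [ 0.37  0.77 -0.29]
scene 0.72 [ 0.547 -0.02   0.071]
scene 0.16 [0.511 0.118 0.099]
side 0.66 [ 0.452 -0.429  0.01 ]
side 0.6 [ 0.554 -0.029  0.077]
24.3 TCP port mm [-0.8, -0.2, 39.8] force [-3.1, 1.7, 6.5] toolz [-0.0015, -0.0004, 1.0] 0.02320549722336224 61.01007342338562 wrist tq [ 0.34  0.77 -0.29]
```

>>> jog_arm:
  rows:
    - [-0.01,-0.012,-0.022,0,0,0,-1]
    - [0,0,0,0,0,0,-1]
    - [0,0,0,0,0,0,-1]
    - [0,0,0,0,0,0,-1]
    - [0,0,0,0,0,0,-1]
    - [0,0,0,0,0,0,-1]

```text
time_s: 24.9
position: [0.5192, 0.1048, 0.0979]
orientation: [177.5, 24.9, 99.7]
force: [-5.1, 4.3, 5.5]
width: 0.0235
finger_force: 61.1
```

```bash
python3 st.py; python3 - <<'E'
from h import *
print(bot.close_job())
E
```

```text
24.9 TCP port mm [-0.9, -0.2, 39.5] force [-3.7, 2.7, 7.3] toolz [-0.0023, -0.0005, 1.0] 0.023465426649995055 61.096892952919006 wrist tq [ 0.4   0.75 -0.29]
the job is handed in; nothing more can be done
None
```

I handed the job in at about 25 s: the card is home in the slot and released. The coupler is past the catches and still gripped, its mouth about 2.6 mm above the port face (nipple about 7 mm in by position, a little less by force). The hand-in gave no verdict.

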